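# Snap the cat's rub board onto its barbed posts

## Task

The cat's T-shaped rub board has been washed. Pick it up by its middle rib, set it on its base so that the three barbed posts stand in its three holes, and press it down beside each post in turn until every post has clicked through and the board is held fully home. The base's shoulders are brittle: stop pushing as soon as a post has clicked and the board meets the hard stop (they must never bear more than about 12 N), and leave the other things on the table where they are.

Things in the scene. Friction and masses are not known exactly. Their poses are not given: they have to be found in the camera images.
- board: loose T-shaped rub board, white plastic plate 4 mm thick, about 0.2 kg, three 13 mm square holes. Origin: underside, below the rib's centre; z up, x along the stem to its free end. Crossbar x -64 to -28, y -60 to 60; stem x -28 to 84, y -24 to 24 mm. Dark rubber rib to grasp: 44 long (x), 20 wide (y), from 4 to 38 mm above the underside, centred on the origin
- hole0 (a point): centre of the board's hole at x, y = (-46, 44) mm, on the underside
- knob0 (a point): top centre of the dark press knob beside hole0, 16 mm across, at (-35, 32) mm on the board, top 24 mm above the underside. Pushed here, that post's barbs spring in, then its rubber pad is squeezed; it clicks at a push of about 11 to 16 N with the plate 0.5 mm above the shoulder. A push of 17 to 20 N seats it surely; over about 23 N overloads the shoulder
- hole1 (a point): centre of the board's hole at x, y = (-46, -44) mm, on the underside
- knob1 (a point): top centre of the dark press knob beside hole1, 16 mm across, at (-35, -32) mm on the board, top 24 mm above the underside. Pushed here, that post's barbs spring in, then its rubber pad is squeezed; it clicks at a push of about 11 to 16 N with the plate 0.5 mm above the shoulder. A push of 17 to 20 N seats it surely; over about 23 N overloads the shoulder
- hole2 (a point): centre of the board's hole at x, y = (66, 0) mm, on the underside
- knob2 (a point): top centre of the dark press knob beside hole2, 16 mm across, at (49, 0) mm on the board, top 24 mm above the underside. Pushed here, that post's barbs spring in, then its rubber pad is squeezed; it clicks at a push of about 11 to 16 N with the plate 0.5 mm above the shoulder. A push of 17 to 20 N seats it surely; over about 23 N overloads the shoulder
- base: mounting base fixed to the table: grey plinth x -74 to 94, y -68 to 68, 16 mm high; origin on its underside (sunk up to 6 mm into the tabletop), x towards the single post, z up. A board laid on unpressed rests on the posts' slanted barbs with its underside about 8.5 mm above the shoulders
- post0 (a point): post for hole0, at (-46, 44) mm on the base: centre of its hard grey shoulder top, 28 mm above the base's origin, 21 mm across. In it a dark springy pad stands 3 mm proud (about 8 N when flush) and lifts an unclicked board. A white nose rises 14.5 mm from the shoulder to a 3 mm wide tip, with two sprung barbs, 16 mm across their lips
- post1 (a point): post for hole1, at (-46, -44) mm on the base: centre of its hard grey shoulder top, 28 mm above the base's origin, 21 mm across. In it a dark springy pad stands 3 mm proud (about 8 N when flush) and lifts an unclicked board. A white nose rises 14.5 mm from the shoulder to a 3 mm wide tip, with two sprung barbs, 16 mm across their lips
- post2 (a point): post for hole2, at (66, 0) mm on the base: centre of its hard grey shoulder top, 28 mm above the base's origin, 21 mm across. In it a dark springy pad stands 3 mm proud (about 8 N when flush) and lifts an unclicked board. A white nose rises 14.5 mm from the shoulder to a 3 mm wide tip, with two sprung barbs, 16 mm across their lips
- canister: mint flip-top plastic canister, closed, 72 across, 100 mm tall; origin centre of underside; leave alone
- comb: chrome rake comb lying flat, about 140 mm long, 12 mm high; leave alone
- brush: bamboo-handled bristle brush lying on its bristles, about 200 mm long, 40 mm high; leave alone
- pebble: smooth grey pebble-shaped silicone brush, 62 across, 34 mm high; leave alone
- treats: small glass treat jar with a bamboo cap, 60 across, 75 mm tall; leave alone
- bowl: white ceramic bowl, 110 across, 45 mm high; leave alone
- roll: cork roller toy lying on its side, 44 across, 70 mm long; leave alone
There are look-alikes about, which are no part of the job. Leave any red look-alike of the board alone. Leave any blue look-alike of the base alone.

How it is judged:
At the end, for the whole second after the job is handed in: each of the board's three holes sits on its own post, within 3 mm of the shoulder's centre and with the plate's underside no more than 1.6 mm above the shoulder (all barbs clicked through), the board released and at rest (z of hole0 in the frame of post0 below 0.0016 m and z of hole1 in the frame of post1 below 0.0016 m and z of hole2 in the frame of post2 below 0.0016 m and distance between hole0 and post0 below 0.003 m and distance between hole1 and post1 below 0.003 m and distance between hole2 and post2 below 0.003 m and linear speed of board below 0.01 m/s); the robot touches nothing.
It fails at once if the board bears on the base's hard shoulders with more than 12 N (contact force between board and base above 12 N).
It fails at once if a bystander is moved by more than 30 mm (distance of any of canister, comb, brush, pebble, treats, bowl, roll from where it was at the start of the episode above 0.03 m).
It also fails if it takes over 61 s, if anything falls off the work surface, if the arm or the gripper's body presses on something with over 40 N, if the wrist force passes 120 N, or if a joint passes its speed limit or range.

## Robot

A 6-joint arm with a two-finger parallel gripper is mounted at the origin on the work surface. World frame = base frame: x ahead of the robot, y to its left, z up, the work surface at z = 0. Lengths are in m, angles in rad, forces in N, time in s.
With the tool pointing down it reaches from about 0.375 to 0.9 m from the base axis. Payload 3.1 kg.
Tool frame: the origin (TCP) lies between the finger pads; the fingertips stand 19 mm ahead of it and the grasp point (between the pads) is the TCP; z points along the fingers, y is the direction in which the jaws open and shut (so a half turn about z gives the same grasp; the last joint's range is limited). The gripper opens to 85 mm and grips with 20 to 120 N. Pads are 22 mm wide; open, the fingers measure 114 mm over their backs; the gripper's body (76 mm by 85 mm) begins 54 mm behind the grasp point. The pads swing forward as they close: fully open they stand 13 mm farther back than shut.
Start: joints at [1.012, 0.527, 1.433, -0, 1.181, -0.178], TCP at [0.232, 0.58, 0.25] pointing down, gripper open.
Joint ranges: [-3.08, 3.08], [-0.75, 2.2], [0.22, 2.44], [-1.43, 4.57], [0, 2.65], [-2.85, 2.85]. Speed limits (rad/s): [2.79, 2.79, 3.14, 3.14, 3.14, 3.14].

## Interface

Orientations are given as a unit quaternion [x, y, z, w].
In Python, from station import manip, optics, job gives the robot as it stands.
- The arm moves only by the shell command python3 -m inch 'ROWS' [OPENING] [FORCE]. ROWS is JSON, one flat list of numbers, 4 for each row, row after row: the shift along the world's x, y, z in cm, then the turn about the world's z in rad. A call has 1 to 20 rows; each row shifts and turns the commanded pose from where the row before left it; what a row does not reach is not made up. A row lasts 1/8 s, in which the tool goes at most 62.5 mm and 10.7 degrees, less where a joint would pass 70% of its speed; a pose out of reach is approached as far as the arm can. A call with a gripper value outside its range is refused whole. OPENING is the opening in per cent of the stroke, from 0 (shut) to 100 (fully open), set as the call begins (- or left out, the last holds). The fingers move at their own pace and stop on an object; FORCE is the grip in N (left out, the last holds). Time passes only in rows, so rows that do not move let the fingers close. It gives the time, the measured TCP pose, the force and the opening at its end, in the units of the state.
- manip.sense(): the state, without advancing time (a new reading comes with each control period).
- optics.snapshot(name): name is "scene" or "side" or "wrist"; returns (picture, depth): 384x512x3 uint8, red, green, blue; 384x512 float32, m along the optical axis (not along the pixel's ray), 0 where there is no reading.
- optics.camera_model(name): a dict with "mtx" (3x3 intrinsics, pixels), "camera_from_world" (4x4, takes a point from world to camera coordinates); the wrist camera has in their place "tool_from_camera" (4x4, takes a point from camera to tool coordinates, whose origin is the TCP and whose axes are the flange's). Camera axes: x right, y up, looking along -z (the intrinsics and any distortion apply to the point x, -y, -z); pixel columns grow to the right and rows downward; lengths in m; the calibration is good to about 2 mm. A picture is of the moment at which its call begins: read the wrist's pose just before it. camera_model takes no time and is no camera call.
- job.sign_off(): hands the job in, once; it reports no verdict.
The state is a dict: "t": time; "q": joint angles; "qd": joint speeds; "tau": joint torques, N m; "tcp_pos": TCP position; "tool_rot": TCP orientation; "force": force on the tool from outside, world axes, zero at the start; "ft_torque": the same for the moment, N m; "finger_gap": opening from 0.0 (shut) to 1.0 (fully open).
Only numpy, scipy, OpenCV 4.12 (cv2) and the standard library are available. Lean on these libraries where they do the work, as an engineer would, in place of code of your own. Each camera call takes 0.05 s, during which the arm holds its last target.

## Working session

There is one attempt and no reset: what is moved stays moved. The work goes in short steps, Python scripts to look and compute and a shell command to move; the robot and the scene stay as the last step left them, time stands still between calls to the robot, and variables do not carry over. Pictures are saved under pics/ and viewed, and the job is handed in when it is done.

```bash
mkdir -p pics; ls
cat > h.py <<'E'
import numpy as np,cv2,sys
from station import manip,optics,job
def snap(n,f):
    s=manip.sense(); im,d=optics.snapshot(n)
    cv2.imwrite(f'pics/{f}.png',cv2.cvtColor(im,cv2.COLOR_RGB2BGR)); np.savez(f'pics/{f}.npz',im=im,d=d,p=s['tcp_pos'],r=s['tool_rot'])
    return im,d,s
E
python3 - <<'E'
from h import *
for n in ['scene','side','wrist']:
    snap(n,n+'0'); print(n,optics.camera_model(n))
print(manip.sense())
E
```

```text
pics
scene {'mtx': array([[466.38766872,   0.        , 251.006436  ],
       [  0.        , 466.38766872, 183.17892813],
       [  0.        ,   0.        ,   1.        ]]), 'camera_from_world': array([[-0.56803956,  0.82299387, -0.00348597,  0.30805732],
       [-0.68595775, -0.4711068 ,  0.55454518,  0.33035852],
       [ 0.45474501,  0.31739483,  0.83214632, -1.56174227],
       [ 0.        ,  0.        ,  0.        ,  1.        ]])}
side {'mtx': array([[377.39708453,   0.        , 252.12843072],
       [  0.        , 377.39708453, 188.70047116],
       [  0.        ,   0.        ,   1.        ]]), 'camera_from_world': array([[ 0.93351789, -0.35808801,  0.01781375, -0.51312639],
       [ 0.21460277,  0.59787963,  0.7723248 , -0.15226835],
       [-0.28721073, -0.71715613,  0.63497801, -0.99288616],
       [ 0.        ,  0.        ,  0.        ,  1.        ]])}
wrist {'mtx': array([[331.51312339,   0.        , 251.61601284],
       [  0.        , 331.51312339, 191.78330246],
       [  0.        ,   0.        ,   1.        ]]), 'tool_from_camera': array([[ 3.24657546e-04,  9.5921524
[... 263 characters left out ...]
0.00000000e+00,
         1.00000000e+00]])}
{'t': 0.15, 'q': array([ 1.01152136e+00,  5.28282500e-01,  1.43361821e+00, -2.91467089e-05,
        1.18140709e+00, -1.78501600e-01]), 'qd': array([ 0.00062438, -0.00071081, -0.00443784,  0.000937  ,  0.00016691,
        0.00103417]), 'tau': array([ 2.16216104e-04, -4.42742550e+01, -1.78276491e+01, -2.72152756e-04,
        5.62812013e-03, -2.95859695e-05]), 'tcp_pos': array([0.23197148, 0.57979116, 0.24953678]), 'tool_rot': array([ 1.89233092e-01,  9.81931821e-01, -8.04742882e-04, -2.96651618e-04]), 'force': array([-0.75712319, -0.60806878,  0.3127092 ]), 'ft_torque': array([ 0.01780254,  0.00034733, -0.00644051]), 'finger_gap': 0.9960311871802121}
```

View pics/scene0.png

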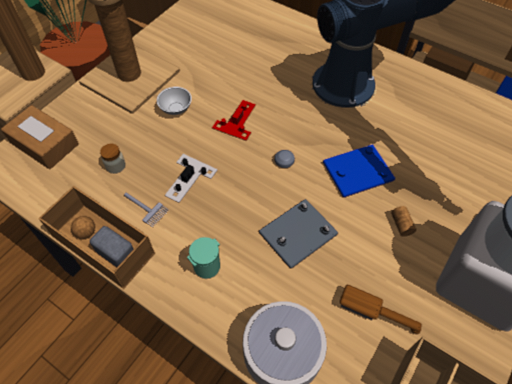

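View pics/side0.png

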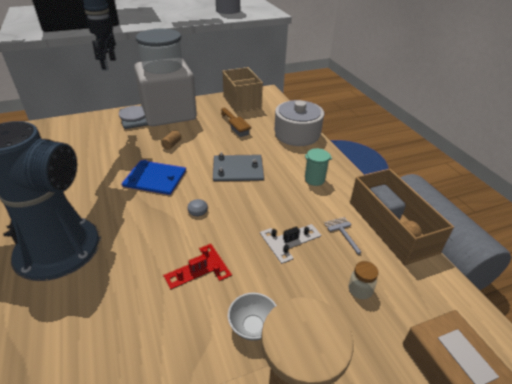

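View pics/wrist0.png

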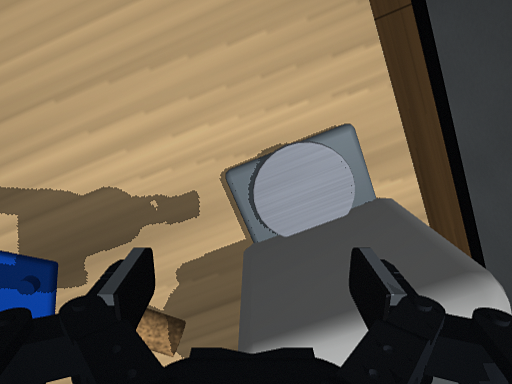

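The scene view shows the white board at about (190,175) and the grey base at (298,232). In the side view they are at (290,240) and (238,167). The red and blue look-alikes are clearly separate. Next I'll measure coarse poses.

```bash
cat >> h.py <<'E'
from scipy.spatial.transform import Rotation as R
def cam(n,z):
    m=optics.camera_model(n); K=m['mtx']
    if n=='wrist':
        T=np.eye(4);T[:3,:3]=R.from_quat(z['r']).as_matrix();T[:3,3]=z['p']; W=T@m['tool_from_camera']
    else: W=np.linalg.inv(m['camera_from_world'])
    return K,W
def ray(n,z,u,v):
    K,W=cam(n,z); d=np.stack([(u-K[0,2])/K[0,0],-(v-K[1,2])/K[1,1],-np.ones_like(u*1.)],-1)
    return W[:3,3],d@W[:3,:3].T
def plane(n,z,u,v,h):
    o,d=ray(n,z,np.asarray(u,float),np.asarray(v,float)); return o+d*((h-o[2])/d[...,2])[...,None]
def cloud(n,z):
    v,u=np.mgrid[:384,:512]; o,d=ray(n,z,u,v); return o+d*z['d'][...,None]
E
python3 - <<'E'
from h import *
for n in ['scene','side']:
    z=np.load(f'pics/{n}0.npz'); P=cloud(n,z); im=z['im'].astype(int)
    hsv=cv2.cvtColor(z['im'],cv2.COLOR_RGB2HSV)
    boxes={'scene':((140,145,222,206),(250,195,345,272)),'side':((255,215,325,265),(205,148,270,186))}[n]
    for k,(a,b,c,d) in zip(['board','base'],boxes):
        s=hsv[b:d,a:c]; p=P[b:d,a:c]
        m=(s[...,1]<70)&(s[...,2]>150) if k=='board' else (s[...,1]<75)
        q=p[m&(p[...,2]>-.02)]
        print(n,k,len(q),'z hist',np.percentile(q[:,2],[5,25,50,75,95]).round(4))
        r=cv2.minAreaRect((q[(q[:,2]<np.percentile(q[:,2],80))][:,:2]*1000).astype(np.float32)); print(r, q.mean(0))
        cv2.imwrite(f'pics/m_{n}_{k}.png',cv2.resize(np.hstack([(m*255).astype(np.uint8)[...,None].repeat(3,2),z['im'][b:d,a:c,::-1]]),None,fx=4,fy=4))
E
```

```text
scene board 642 z hist [-0.0002  0.0027  0.0046  0.0062  0.0091]
((609.3563842773438, -186.63992309570312), (180.74929809570312, 123.66458129882812), 7.713492393493652) [ 0.59085455 -0.18586644  0.00626414]
scene base 2853 z hist [0.0081 0.0107 0.0123 0.014  0.0223]
((518.634033203125, 179.15530395507812), (141.2520751953125, 259.6474609375), 72.01823425292969) [0.56966297 0.1696096  0.01794885]
side board 585 z hist [-0.      0.0024  0.0033  0.0044  0.0058]
((600.4932861328125, -183.45986938476562), (154.32028198242188, 124.60884094238281), 6.81707239151001) [ 0.57354255 -0.19263676  0.00456175]
side base 1308 z hist [0.0052 0.0109 0.0123 0.0136 0.025 ]
((562.5850830078125, 174.9550323486328), (157.69313049316406, 170.0785675048828), 73.48312377929688) [0.55691138 0.15518029 0.01441993]
```

```bash
python3 -m inch '[3,-4,0,0,3,-4,0,0,3,-4,0,0,3,-4,0,0,3,-4,0,0,3,-4,0,0,3,-4,0,0,3,-4,0,0,3,-4,0,0,3,-4,0,0,0,0,0,0,0,0,0,0]' && python3 -c "
from h import *
snap('wrist','wbase'); print(manip.sense()['tcp_pos'])"
```

```text
t: 1.65
tcp_pos: [0.5316, 0.1802, 0.2499]
tool_rot: [0.19, 0.982, -0.0, -0.001]
force: [-0.7, 0.6, -0.1]
finger_gap: 1.004
[0.53126844 0.18076696 0.24998295]
```

View pics/wbase.png

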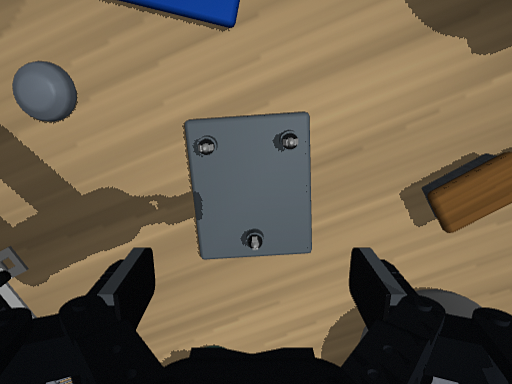

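The wrist image shows the whole grey base with its posts at (206,147), (290,141) and (254,240). The single post is nearest the gripper. Next I'll look at the board the same way.

```bash
python3 -m inch '[0.9,-4.5,0,0,0.9,-4.5,0,0,0.9,-4.5,0,0,0.9,-4.5,0,0,0.9,-4.5,0,0,0.9,-4.5,0,0,0.9,-4.5,0,0,0.9,-4.5,0,0,0,0,0,0,0,0,0,0]' && python3 -c "
from h import *
snap('wrist','wboard'); print(manip.sense()['tcp_pos'])"
```

```text
t: 2.95
tcp_pos: [0.6038, -0.178, 0.25]
tool_rot: [0.189, 0.982, 0.001, -0.001]
force: [0.3, -0.2, 0.1]
finger_gap: 1.002
[ 0.60375629 -0.17766538  0.25006089]
```

View pics/wboard.png

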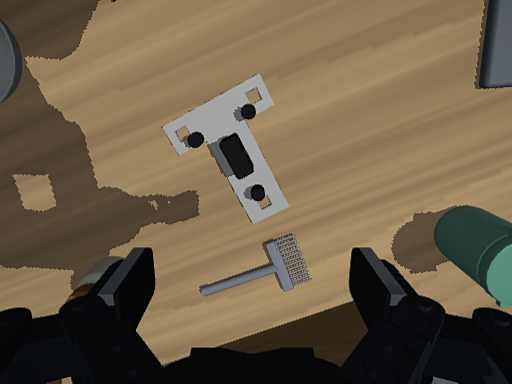

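The board lies flat, with its rib at about (236,155), and its free end points toward the comb at (285,262). Now I'll fit both poses by casting outlines onto planes and registering the corners.

```bash
cat >> h.py <<'E'
def reg(M,Q):
    M=np.asarray(M,float)[:,:2];Q=np.asarray(Q)[:,:2];a=M-M.mean(0);b=Q-Q.mean(0)
    th=np.arctan2((a[:,0]*b[:,1]-a[:,1]*b[:,0]).sum(),(a*b).sum()); c,s=np.cos(th),np.sin(th)
    A=np.array([[c,-s],[s,c]]); t=Q.mean(0)-A@M.mean(0); e=Q-(M@A.T+t); return t,th,e
def big(m):
    c,_=cv2.findContours(m.astype(np.uint8),cv2.RETR_EXTERNAL,cv2.CHAIN_APPROX_NONE); return max(c,key=cv2.contourArea)
E
python3 - <<'E'
from h import *
z=np.load('pics/wboard.npz'); P=cloud('wrist',z); hsv=cv2.cvtColor(z['im'],cv2.COLOR_RGB2HSV)
m=(hsv[...,1]<60)&(hsv[...,2]>110); m[:60]=0;m[230:]=0;m[:,:155]=0;m[:,300:]=0
print('table z',np.median(P[150:200,330:400,2]),'plate z',np.median(P[...,2][cv2.erode(m.astype(np.uint8),np.ones((5,5)))>0]))
print('rib z',np.median(P[150:165,232:242,2]))
h=cv2.convexHull(big(m)); 
for e in np.arange(1,8,.25):
    a=cv2.approxPolyDP(h,e,True)
    if len(a)<=6: break
a=a[:,0]; print(a.tolist())
Q=plane('wrist',z,a[:,0],a[:,1],.004)
M=np.array([(-64,60),(-28,60),(84,24),(84,-24),(-28,-60),(-64,-60)])/1e3
best=min((np.abs(r[2]).max(),r) for k in range(6) for f in(1,-1) for r in [reg(M,np.roll(Q[::f],k,0))])
print(best)
z=np.load('pics/wbase.npz'); P=cloud('wrist',z); hsv=cv2.cvtColor(z['im'],cv2.COLOR_RGB2HSV)
m=(hsv[...,1]<75); m[:100]=0;m[268:]=0;m[:,:170]=0;m[:,330:]=0
m=cv2.morphologyEx(m.astype(np.uint8),cv2.MORPH_OPEN,np.ones((9,9)))
H=np.median(P[170:220,220:290,2]);print('plinth',H,'tab',np.median(P[170:220,330:390,2]))
c=big(m); Q=plane('wrist',z,c[:,0,0],c[:,0,1],H)
print(cv2.minAreaRect((Q[:,:2]*1e3).astype(np.float32)))
im=z['im'][::1].copy()
for (u,v) in [(206,147),(290,141),(254,240)]: print(plane('wrist',z,[u],[v],H+.018),P[v-12:v+12,u-12:u+12,2].max())
cv2.imwrite('pics/zb.png',cv2.resize(im[120:265,180:320,::-1],None,fx=4,fy=4,interpolation=2))
z=np.load('pics/wboard.npz');cv2.imwrite('pics/zo.png',cv2.resize(z['im'][65:230,155:300,::-1],None,fx=3.6,fy=3.6,interpolation=2))
E
```

```text
table z 0.0011413227376651791 plate z 0.0050843693713386595
rib z 0.039077519363895696
[[259, 73], [273, 102], [288, 206], [253, 223], [178, 154], [162, 126]]
(np.float64(0.0018756685879480761), (array([ 0.58873996, -0.18837595]), np.float64(0.10010720454591335), array([[ 8.33068625e-04,  2.48962370e-04],
       [-1.87566859e-03, -6.32243627e-05],
       [ 5.82431209e-04, -8.74327967e-04],
       [ 4.55231315e-04,  5.60313503e-04],
       [-5.60418529e-04, -2.09573671e-04],
       [ 5.65355968e-04,  3.37850128e-04]])))
plinth 0.013210666661392256 tab 0.001066186323893048
((561.38671875, 168.867431640625), (134.3728485107422, 166.2554473876953), 71.98355102539062)
[[0.49597002 0.14448565 0.03121067]] 0.3748042990491117
[[0.52259425 0.22761019 0.03121067]] 0.3748042990491117
[[0.61220851 0.15184532 0.03121067]] 0.3748042990491117
```

View pics/zb.png

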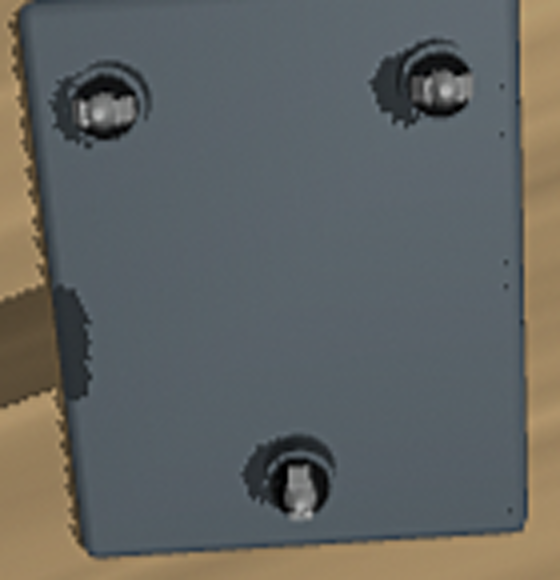

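View pics/zo.png

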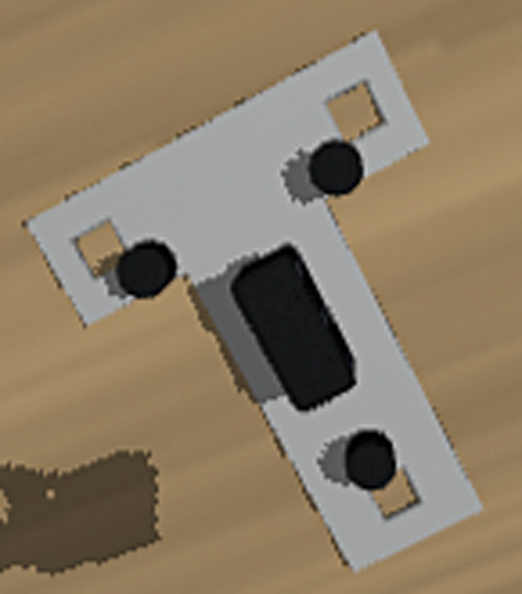

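Run:
```python
from h import *
z=np.load('pics/wboard.npz')
u=np.array([335,147,371])/3.6+155; v=np.array([167,268,460])/3.6+65
Q=plane('wrist',z,u,v,.024); M=np.array([(-35,32),(-35,-32),(49,0)])/1e3
for p in ([0,1,2],[1,0,2]): print(reg(M,Q[p]))
print('rib',plane('wrist',z,[295/3.6+155],[327/3.6+65],.038))
z=np.load('pics/wbase.npz')
u=np.array([107,443,300])/4+180; v=np.array([110,88,490])/4+120
M=np.array([(-46,-44),(-46,44),(66,0)])/1e3
for h in (.033,.0387):print(h,reg(M,plane('wrist',z,u,v,h)))
for n in ('scene','side'):
  z=np.load(f'pics/{n}0.npz');hsv=cv2.cvtColor(z['im'],cv2.COLOR_RGB2HSV)
  b={'scene':(245,190,350,275),'side':(200,145,275,190)}[n]
  m=np.zeros((384,512),np.uint8);m[b[1]:b[3],b[0]:b[2]]=(hsv[...,1]<75)[b[1]:b[3],b[0]:b[2]]
  m=cv2.morphologyEx(m,cv2.MORPH_OPEN,np.ones((7,7)));c=big(m);Q=plane(n,z,c[:,0,0],c[:,0,1],.012)
  print(n,cv2.minAreaRect((Q[:,:2]*1e3).astype(np.float32)))
```

```text
(array([ 0.58884723, -0.18708214]), np.float64(0.10345596392027447), array([[ 6.51270860e-04, -8.67435328e-04],
       [ 3.56390885e-04,  9.30849837e-04],
       [-1.00766175e-03, -6.34145087e-05]]))
(array([ 0.58884531, -0.18706391]), np.float64(0.1060746855234476), array([[ 0.00704144, -0.06264527],
       [-0.00604911,  0.06285453],
       [-0.00099233, -0.00020926]]))
rib [[ 0.58777055 -0.1865201   0.038     ]]
0.033 (array([0.5531734, 0.1723721]), np.float64(-0.3179308109275394), array([[ 0.00084729,  0.00036675],
       [ 0.00031418, -0.00067412],
       [-0.00116146,  0.00030737]]))
0.0387 (array([0.55184283, 0.17291747]), np.float64(-0.3179308109275388), array([[ 0.00165391,  0.00086299],
       [ 0.00067094, -0.00155447],
       [-0.00232485,  0.00069148]]))
scene ((564.70703125, 167.25477600097656), (135.5426788330078, 167.2899627685547), 72.10783386230469)
side ((558.5153198242188, 160.0420684814453), (141.30636596679688, 168.8820037841797), 70.5082778930664)
```

```bash
python3 -m inch '[-0.38,-0.24,0,0.12,-0.38,-0.24,0,0.12,-0.38,-0.25,-3,0.12,-0.39,-0.25,-4,0.122,0,0,-4,0,0,0,-3,0,0,0,-1,0,0,0,0,0,0,0,0,0]' 70 && python3 -c "
from h import *
snap('wrist','wg'); print(manip.sense()['tcp_pos'])"
```

```text
t: 4.12
tcp_pos: [0.59, -0.1896, 0.1018]
tool_rot: [-0.051, 0.999, -0.001, 0.001]
force: [0.0, -0.6, -0.8]
finger_gap: 0.701
[ 0.58994515 -0.18974523  0.10191167]
```

View pics/wg.png

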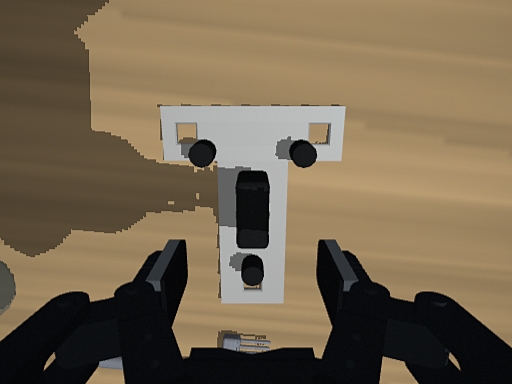

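The board is square to the jaws, with the rib centred at u≈252. I'll re-measure its pose from this closer view.

Run:
```python
from h import *
z=np.load('pics/wg.npz');hsv=cv2.cvtColor(z['im'],cv2.COLOR_RGB2HSV)
m=((hsv[...,1]<60)&(hsv[...,2]>110)).astype(np.uint8); m[:95]=0;m[310:]=0;m[:,:150]=0;m[:,355:]=0
h=cv2.convexHull(big(m))
for e in np.arange(1,8,.25):
    a=cv2.approxPolyDP(h,e,True)
    if len(a)<=6: break
a=a[:,0]; print(a.tolist())
Q=plane('wrist',z,a[:,0],a[:,1],.004)
M=np.array([(-64,60),(-28,60),(84,24),(84,-24),(-28,-60),(-64,-60)])/1e3
b=min(((np.abs(r[2]).max(),r) for k in range(6) for f in(1,-1) for r in [reg(M,np.roll(Q[::f],k,0))]),key=lambda x:x[0])
print(b)
print(manip.sense()['tcp_pos'],2*np.arctan2(*manip.sense()['tool_rot'][[1,0]]))
```

```text
[[345, 106], [341, 159], [283, 302], [221, 303], [164, 160], [160, 106]]
(np.float64(0.000846653470528369), (array([ 0.58958719, -0.18832401]), np.float64(0.10267374582049406), array([[ 2.37269800e-04,  2.80271304e-04],
       [-8.46653471e-04,  2.41081681e-04],
       [-1.89045066e-04, -1.39128051e-04],
       [ 7.27946154e-04, -2.51494074e-04],
       [-1.49417856e-04, -1.34286561e-04],
       [ 2.19900439e-04,  3.55570058e-06]])))
[ 0.58994515 -0.18974523  0.10191167] 3.2432825178348885
```

```bash
python3 -m inch '[-0.03,0.13,-3,0,0,0,-3,0,0,0,-1,0,0,0,-0.4,0,0,0,0,0,0,0,0,0]' && python3 -m inch '[0,0,0,0,0,0,0,0,0,0,0,0,0,0,0,0,0,0,0,0,0,0,0,0]' 0 60
```

```text
t: 4.92
tcp_pos: [0.5893, -0.1887, 0.0274]
tool_rot: [-0.051, 0.999, -0.001, 0.001]
force: [0.4, 0.9, -0.1]
finger_gap: 0.704
t: 5.68
tcp_pos: [0.589, -0.1885, 0.0269]
tool_rot: [-0.051, 0.999, -0.0, 0.0]
force: [-0.1, 0.1, 5.6]
finger_gap: 0.225
```

```bash
python3 -m inch '[0,0,1,0,0,0,3,0,0,0,3,0,0,0,3,0,0,0,3,0,0,0,0,0]' && python3 -m inch '[-0.3,3,0,-0.04,-0.3,3,0,-0.04,-0.3,3,0,-0.04,-0.3,3,0,-0.04,-0.3,3,0,-0.04,-0.3,3,0,-0.04,-0.3,3,0,-0.04,-0.3,3,0,-0.04,-0.3,3,0,-0.04,-0.3,3,0,-0.06,-0.3,3,0,0,-0.4,3,0,0,0,0,0,0,0,0,0,0]' && python3 -c "
from h import *
snap('wrist','wh');snap('scene','sh');snap('side','dh'); s=manip.sense();print(s['tcp_pos'],2*np.arctan2(*s['tool_rot'][[1,0]]))"
```

```text
t: 6.42
tcp_pos: [0.5899, -0.1888, 0.1585]
tool_rot: [-0.051, 0.999, -0.001, 0.002]
force: [-0.2, -0.0, -2.5]
finger_gap: 0.227
t: 8.18
tcp_pos: [0.5509, 0.1713, 0.1551]
tool_rot: [0.159, 0.987, -0.001, -0.001]
force: [0.1, 0.0, -2.1]
finger_gap: 0.225
[0.55163413 0.17073057 0.15586319] 2.821496705172842
```

View pics/wh.png

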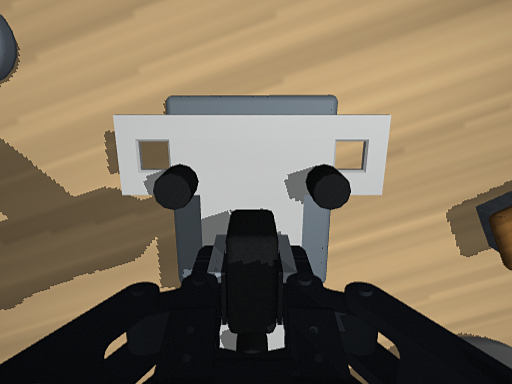

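View pics/dh.png

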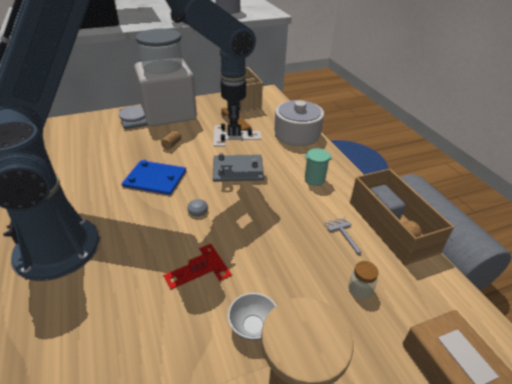

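The board hangs level. In the wrist view its crossbar corners are at about (113,114), (390,115), (383,195) and (121,195), and the plinth's near edge runs from (167,96) to (337,96). I'll measure the two relative to each other.

Run:
```python
from h import *
z=np.load('pics/wh.npz');hsv=cv2.cvtColor(z['im'],cv2.COLOR_RGB2HSV);P=cloud('wrist',z)
m=((hsv[...,1]<40)&(hsv[...,2]>140)).astype(np.uint8); m[:105]=0;m[192:]=0;m[:,:105]=0;m[:,395:]=0
print('plate top z',np.median(P[120:135,200:300,2]))
for zt in (.133,.1345):
  c=big(m)[:,0]; 
  b=(c[:,1]<125)&(c[:,0]>118)&(c[:,0]<385); L=(c[:,0]<135)&(c[:,1]>118)&(c[:,1]<188); Rr=(c[:,0]>370)&(c[:,1]>118)&(c[:,1]<188)
  f=lambda s:plane('wrist',z,c[s,0],c[s,1],zt)[:,:2]
  B,l,r=f(b),f(L),f(Rr)
  v=cv2.fitLine(B.astype(np.float32),cv2.DIST_HUBER,0,.001,.001).ravel(); yaw=np.arctan2(v[1],v[0])-np.pi/2
  yaw=(yaw+np.pi/2)%np.pi-np.pi/2
  ex=np.array([np.cos(yaw),np.sin(yaw)]);ey=np.array([-ex[1],ex[0]])
  x=np.median(B@ex)+.064; y1,y2=np.median(l@ey),np.median(r@ey); y=(y1+y2)/2
  print(zt,'board origin',ex*x+ey*y,'yaw',yaw,'width',abs(y1-y2))
# plinth back edge
m=((hsv[...,1]<75)&(hsv[...,2]>60)).astype(np.uint8)
rows=[]
for u in range(185,325,3):
  vv=np.where(m[85:110,u])[0]
  if len(vv): rows.append((u,85+vv[0]))
rows=np.array(rows); Q=plane('wrist',z,rows[:,0],rows[:,1]-.5,.0122)[:,:2]
v=cv2.fitLine(Q.astype(np.float32),cv2.DIST_HUBER,0,.001,.001).ravel();yb=(np.arctan2(v[1],v[0])-np.pi/2+np.pi/2)%np.pi-np.pi/2
ex=np.array([np.cos(yb),np.sin(yb)]); print('base yaw',yb,'x coordinate along',np.median(Q@ex)+.074,'pred',np.array([.552,.172])@ex)
u1=plane('wrist',z,[167,337],[103,103],.0122)[:,:2];ey=np.array([-ex[1],ex[0]]);print('base y',(u1@ey).mean(),np.ptp(u1@ey),'pred',np.array([.552,.172])@ey)
print(rows[:3],rows[-3:])
```

```text
plate top z 0.13351418840545076
0.133 board origin [0.55171179 0.17192525] yaw -0.31804729 width 0.11999998027278691
0.1345 board origin [0.55163085 0.17195346] yaw -0.31804729 width 0.11877594998020236
base yaw -0.31808484 x coordinate along 0.4716596590494377 pred 0.47051688277721404
base y 0.33610625467156086 0.13271540043956348 pred 0.33600873589515684
[[185  95]
 [188  95]
 [191  95]] [[317  95]
 [320  95]
 [323  95]]
```

```bash
python3 -m inch '[0.05,0,-3,0,0,0,-3,0,0,0,-1.5,0,0,0,-1,0,0,0,-0.4,0,0,0,0,0,0,0,0,0]' && python3 -c "
from h import *
snap('wrist','wi');s=manip.sense();print(s['tcp_pos'],s['force'])"
```

```text
t: 9.2
tcp_pos: [0.5527, 0.1718, 0.068]
tool_rot: [0.159, 0.987, 0.0, 0.001]
force: [-0.3, 0.3, -1.5]
finger_gap: 0.225
[0.55265148 0.17184011 0.06804949] [ 0.11300646  0.30542899 -2.21783976]
```

View pics/wi.png

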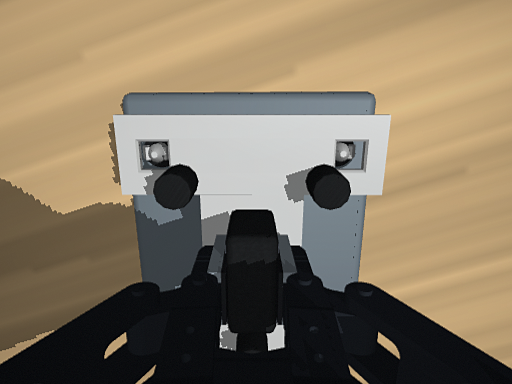

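Both noses show inside their holes, with the left tip at about (157,153) and the right at (344,151). I'll quantify the offset.

Run:
```python
from h import *
z=np.load('pics/wi.npz')
cv2.imwrite('pics/zi.png',cv2.resize(np.hstack([z['im'][130:180,128:178,::-1],z['im'][130:180,328:378,::-1]]),None,fx=7,fy=7,interpolation=0))
```

```text
(no output)
```

View pics/zi.png

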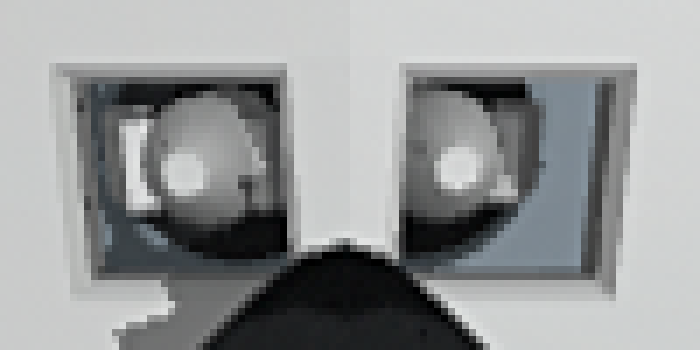

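Run:
```python
from h import *
z=np.load('pics/wi.npz')
T=plane('wrist',z,[154.1,343.7],[154.6,154.],.0387); 
H=plane('wrist',z,[153.6,351.3],[155.7,155.7],.0453)
print(T,H,np.linalg.norm(T[0]-T[1]),np.linalg.norm(H[0]-H[1]))
d=(T-H)[:,:2].mean(0); print('needed world shift mm',d*1e3)
```

```text
[[0.49610552 0.14331703 0.0387    ]
 [0.52368941 0.22785318 0.0387    ]] [[0.49598976 0.14512807 0.0453    ]
 [0.52382395 0.22951483 0.0453    ]] 0.08892262028325457 0.08885868878378482
needed world shift mm [-0.0093895  -1.73634431]
```

```bash
python3 -m inch '[0,-0.15,0,0,0,0,-0.3,0,0,0,-0.3,0,0,0,-0.1,0,0,0,0,0,0,0,0,0]'; python3 -m inch '[0,0,-0.1,0,0,0,0,0,0,0,0,0]'
```

```text
t: 10.0
tcp_pos: [0.5521, 0.1702, 0.0603]
tool_rot: [0.159, 0.987, -0.0, -0.0]
force: [0.5, 0.1, -1.7]
finger_gap: 0.226
t: 10.38
tcp_pos: [0.5524, 0.1703, 0.0594]
tool_rot: [0.159, 0.987, 0.0, 0.0]
force: [0.4, 0.9, -1.0]
finger_gap: 0.222
```

```bash
python3 -m inch '[0,0,-0.1,0,0,0,0,0,0,0,0,0]'; python3 -m inch '[0,0,-0.05,0,0,0,0,0,0,0,0,0]'; python3 -c "
from h import *
z=snap('wrist','wj')[0]
cv2.imwrite('pics/zj.png',cv2.resize(np.hstack([z[130:180,128:178,::-1],z[130:180,328:378,::-1]]),None,fx=7,fy=7,interpolation=0))"
```

```text
t: 10.75
tcp_pos: [0.5526, 0.1703, 0.0589]
tool_rot: [0.159, 0.987, 0.0, 0.001]
force: [0.2, 0.8, 4.9]
finger_gap: 0.224
t: 11.12
tcp_pos: [0.5526, 0.1703, 0.0587]
tool_rot: [0.159, 0.987, 0.0, 0.001]
force: [-0.9, 0.7, 7.7]
finger_gap: 0.226
```

View pics/zj.png

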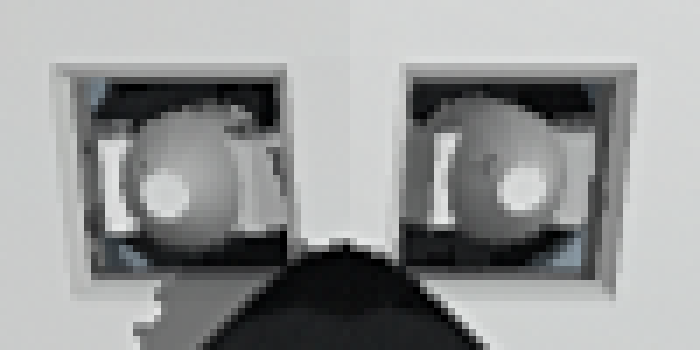

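Contact is on the barbs, with the noses centred in their holes. Releasing and checking.

```bash
python3 -m inch '[0,0,0.05,0,0,0,0,0,0,0,0,0,0,0,0,0,0,0,0,0]' 60; python3 -m inch '[0,0,1,0,0,0,4,0,0,0,4,0,0,0,3,0,0,0,1,0,0,0,0,0,0,0,0,0]'; python3 -c "
from h import *
z=snap('wrist','wk')[0];snap('side','dk');print(manip.sense()['tcp_pos'])"
```

```text
t: 11.8
tcp_pos: [0.5521, 0.1702, 0.0582]
tool_rot: [0.159, 0.987, -0.0, -0.0]
force: [1.4, 0.0, 0.1]
finger_gap: 0.603
t: 12.68
tcp_pos: [0.5512, 0.1701, 0.187]
tool_rot: [0.159, 0.987, -0.0, -0.001]
force: [-0.0, 0.0, -0.2]
finger_gap: 0.6
[0.5512882  0.17009932 0.18685941]
```

View pics/wk.png

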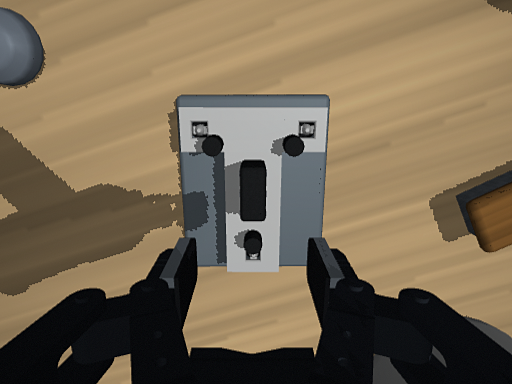

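Run:
```python
from h import *
z=np.load('pics/wk.npz');hsv=cv2.cvtColor(z['im'],cv2.COLOR_RGB2HSV);P=cloud('wrist',z)
m=((hsv[...,2]<45)).astype(np.uint8);m[255:]=0;m[:130]=0;m[:,:190]=0;m[:,310:]=0
n,l,st,c=cv2.connectedComponentsWithStats(m)
for i in range(1,n):
  if st[i,4]>60:
    q=P[l==i]; top=np.percentile(q[:,2],60); print(st[i],c[i].round(1),'top',np.percentile(q[:,2],[30,60,80]))
Z=P[...,2]
print('plate z',np.median(Z[112:120,215:290]),np.median(Z[255:268,235:242]),np.median(Z[255:268,265:272]),'L/R',np.median(Z[140:148,186:196]),np.median(Z[140:148,308:316]))
c=np.array([(212.5,145),(293,145),(253,241.5)])
print(plane('wrist',z,c[:,0],c[:,1],.0565), manip.sense()['tool_rot'])
M=np.array([(-35,-32),(-35,32),(49,0)])/1e3; print(reg(M,plane('wrist',z,c[:,0],c[:,1],.0565)))
```

```text
[193 134  31  23 384] [211.2 144.4] top [0.05620505 0.05710754 0.05755276]
[283 134  27  23 380] [293.7 144.4] top [0.05634421 0.05720016 0.05769013]
[ 240  160   26   61 1544] [252.5 190.3] top [0.07043436 0.07116124 0.07157379]
[244 230  18  25 373] [252.4 242.2] top [0.05354648 0.05687609 0.05746715]
[190 238   7  17 105] [192.6 246.3] top [0.17688628 0.18046521 0.18296522]
plate z 0.037230688160700076 0.037304419755196605 0.03730047453226393 L/R 0.037223543369632156 0.03741044387644102
[[0.50904524 0.15312684 0.0565    ]
 [0.52848498 0.2120873  0.0565    ]
 [0.59585859 0.15748837 0.0565    ]] [ 1.58781978e-01  9.87312519e-01 -3.95124853e-04 -1.45476062e-03]
(array([0.55111625, 0.17205852]), np.float64(-0.3160428106020034), array([[ 0.00114139,  0.00060518],
       [ 0.00068943, -0.00126462],
       [-0.00183082,  0.00065944]]))
```

```bash
python3 -m inch '[2.3,-0.7,0,0,2.3,-0.7,-2,0,0,0,-4,0,0,0,-3,0,0,0,-1.5,0,0,0,0,0,0,0,0,0,0,0,0,0]' 0; python3 -c "
from h import *
z=snap('side','dl')[0];z2=snap('scene','sl')[0]
cv2.imwrite('pics/zl.png',cv2.resize(np.hstack([z[100:200,190:290,::-1],z2[160:260,250:350,::-1]]),None,fx=4,fy=4,interpolation=0))
print(manip.sense()['force'])"
```

```text
t: 13.78
tcp_pos: [0.5991, 0.1564, 0.0847]
tool_rot: [0.159, 0.987, 0.0, 0.001]
force: [-0.5, 0.1, 0.3]
finger_gap: -0.0
[-0.16639034 -0.37237022 -0.71497199]
```

View pics/zl.png

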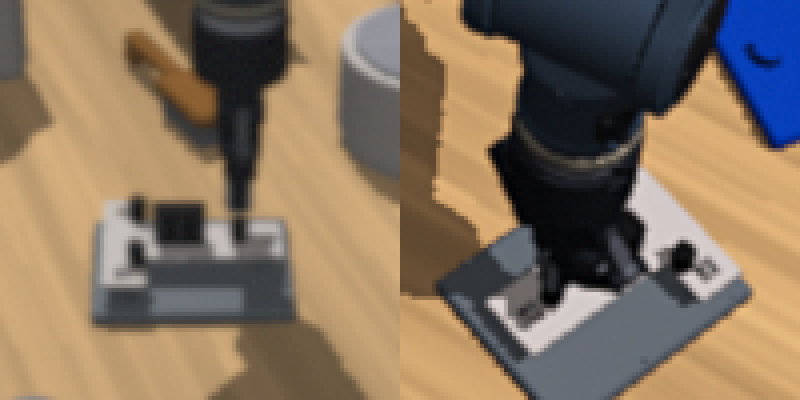

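The closed fingers are over knob2 and clear of the rib. Pressing in small steps.

```bash
python3 -m inch '[0,0,-0.5,0,0,0,-0.3,0,0,0,0,0,0,0,0,0]'; python3 -m inch '[0,0,-0.1,0,0,0,-0.1,0,0,0,0,0]';python3 -m inch '[0,0,-0.1,0,0,0,-0.1,0,0,0,0,0]'
```

```text
t: 14.38
tcp_pos: [0.598, 0.1562, 0.0751]
tool_rot: [0.159, 0.987, -0.0, -0.0]
force: [0.1, 0.1, 0.4]
finger_gap: -0.0
t: 14.75
tcp_pos: [0.5983, 0.1563, 0.0742]
tool_rot: [0.159, 0.987, 0.0, 0.0]
force: [-1.5, -0.3, 4.5]
finger_gap: -0.001
t: 15.12
tcp_pos: [0.5988, 0.1563, 0.0724]
tool_rot: [0.159, 0.987, 0.0, 0.001]
force: [-0.1, 0.1, 4.7]
finger_gap: 0.002
```

```bash
python3 -m inch '[0,0,-0.1,0,0,0,-0.1,0,0,0,0,0]'; python3 -m inch '[0,0,-0.1,0,0,0,-0.05,0,0,0,0,0]';python3 -m inch '[0,0,-0.1,0,0,0,0,0]'
```

```text
t: 15.5
tcp_pos: [0.5992, 0.1561, 0.0702]
tool_rot: [0.159, 0.987, 0.0, 0.001]
force: [0.9, -0.4, 7.0]
finger_gap: -0.0
t: 15.88
tcp_pos: [0.5994, 0.1561, 0.0693]
tool_rot: [0.159, 0.987, 0.0, 0.001]
force: [-1.5, -1.6, 10.4]
finger_gap: 0.002
t: 16.12
tcp_pos: [0.5995, 0.1561, 0.0689]
tool_rot: [0.159, 0.987, 0.0, 0.002]
force: [-1.9, -1.9, 14.9]
finger_gap: 0.003
```

```bash
python3 -m inch '[0,0,0,0,0,0,0,0]'; python3 -m inch '[0,0,-0.02,0,0,0,0,0]'
```

```text
t: 16.38
tcp_pos: [0.5995, 0.1561, 0.0689]
tool_rot: [0.159, 0.987, 0.0, 0.002]
force: [-1.2, -1.5, 14.3]
finger_gap: -0.001
t: 16.62
tcp_pos: [0.5995, 0.1561, 0.0689]
tool_rot: [0.159, 0.987, 0.0, 0.002]
force: [-2.4, -0.9, 15.2]
finger_gap: 0.0
```

```bash
python3 -m inch '[0,0,-0.02,0,0,0,0,0]'; python3 -m inch '[0,0,-0.02,0,0,0,0,0]'
```

```text
t: 16.88
tcp_pos: [0.5995, 0.1561, 0.0689]
tool_rot: [0.159, 0.987, 0.0, 0.002]
force: [-2.1, -1.1, 15.7]
finger_gap: 0.0
t: 17.12
tcp_pos: [0.5995, 0.1561, 0.0689]
tool_rot: [0.159, 0.987, 0.0, 0.002]
force: [-2.6, -1.2, 16.5]
finger_gap: -0.002
```

```bash
python3 -m inch '[0,0,-0.03,0,0,0,0,0]'; python3 -m inch '[0,0,0,0]'; python3 -c "
from h import *
z=snap('side','dm')[0];z2=snap('scene','sm')[0]
cv2.imwrite('pics/zm.png',cv2.resize(np.hstack([z[100:200,190:290,::-1],z2[160:260,250:350,::-1]]),None,fx=4,fy=4,interpolation=0))
print(manip.sense()['tcp_pos'],manip.sense()['force'])"
```

```text
t: 17.38
tcp_pos: [0.5995, 0.1561, 0.0688]
tool_rot: [0.159, 0.987, 0.0, 0.002]
force: [-3.0, -1.3, 18.4]
finger_gap: 0.001
t: 17.5
tcp_pos: [0.5995, 0.1561, 0.0688]
tool_rot: [0.159, 0.987, 0.0, 0.002]
force: [-2.5, -1.2, 18.4]
finger_gap: -0.002
[0.59947838 0.1561068  0.06879099] [-2.48630402 -0.20518294 17.01009478]
```

View pics/zm.png

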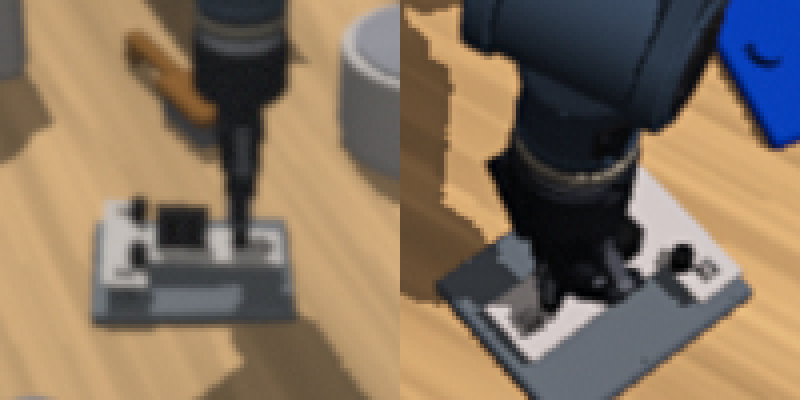

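```bash
python3 -m inch '[0,0,0.3,0,0,0,0.3,0,0,0,0,0]';python3 -m inch '[-0.5,0.1,3,0,-1.5,0.5,4,0,-2.7,0.8,3,0,0,0,1,0,0,0,0,0,0,0,0,0]'
python3 - <<'E'
from h import *
z=snap('wrist','wn')[0];z=np.load('pics/wn.npz');Z=cloud('wrist',z)[...,2];np.save('pics/Z.npy',Z)
print(manip.sense()['tcp_pos'])
cv2.imwrite('pics/zn.png',cv2.resize(z['im'][80:290,150:350,::-1],None,fx=2.8,fy=2.8,interpolation=0))
E
```

```text
t: 17.98
tcp_pos: [0.5978, 0.1562, 0.0714]
tool_rot: [0.159, 0.987, -0.0, -0.001]
force: [-0.3, -0.5, -0.2]
finger_gap: 0.003
t: 18.73
tcp_pos: [0.5515, 0.1699, 0.1807]
tool_rot: [0.159, 0.987, -0.0, -0.001]
force: [0.9, -0.2, -1.0]
finger_gap: -0.001
[0.55128511 0.16987142 0.18052721]
```

View pics/zn.png

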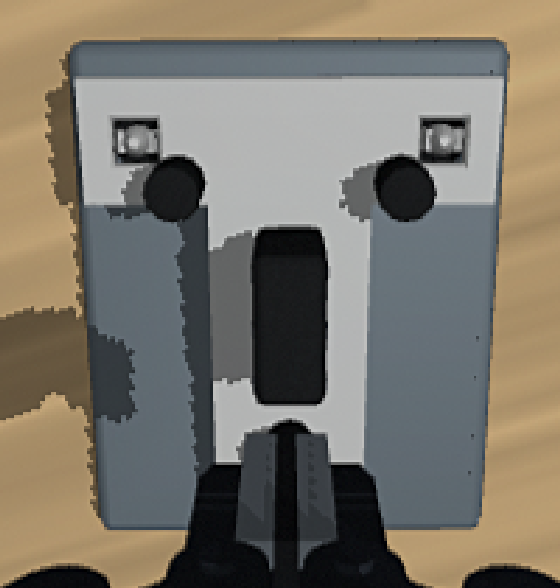

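```bash
cat > prof.py <<'E'
from h import *
def prof(f):
    z=np.load(f'pics/{f}.npz');P=cloud('wrist',z);hsv=cv2.cvtColor(z['im'],cv2.COLOR_RGB2HSV)
    w=(hsv[...,1]<50)&(hsv[...,2]>130)
    ex=np.array([.950,-.3127]);ey=np.array([.3127,.950]);o=np.array([.552,.1715])
    D=P[...,:2]-o;x=D@ex;y=D@ey
    m=w&(P[...,2]>.02)&(P[...,2]<.045)&(x>-.062)&(x<.08)&(abs(y)<.058)&((abs(y)<.022)|(x<-.03))
    X=np.c_[x[m],y[m],np.ones(m.sum())];Zv=P[...,2][m]
    for _ in range(5):
        c=np.linalg.lstsq(X,Zv,rcond=None)[0];k=abs(X@c-Zv)<.0015;X,Zv=X[k],Zv[k]
    tab=(P[...,2]<.006)&(P[...,2]>-.005)&(abs(x)<.15)
    pl=(~w)&(hsv[...,1]<75)&(abs(P[...,2]-.013)<.003)
    pz=np.median(P[...,2][pl])
    print(f,len(Zv),'table',np.median(P[...,2][tab]).round(4),'plinth',pz.round(4),'gap above shoulder mm h0,h1,h2',[round(1e3*(np.dot(c,[a,b,1])-.004-pz-.012),2) for a,b in((-.046,.044),(-.046,-.044),(.066,0))])
E
python3 -c "
from prof import *
prof('wk');prof('wn')"
```

```text
wk 7174 table 0.0011 plinth 0.0132 gap above shoulder mm h0,h1,h2 [np.float64(8.1), np.float64(7.98), np.float64(8.1)]
wn 6694 table 0.0011 plinth 0.0132 gap above shoulder mm h0,h1,h2 [np.float64(8.09), np.float64(7.97), np.float64(0.8)]
```

h2 dropped from 8.1 to 0.8 mm above its shoulder and stays there unloaded, so post2 has clicked. Next is knob0.

```bash
python3 -m inch '[-1.1,2.1,0,0,-1.1,2.1,-3,0,0,0,-4,0,0,0,-2,0,0,0,-1.2,0,0,0,0,0,0,0,0,0]'; python3 -m inch '[0,0,-0.2,0,0,0,-0.1,0,0,0,0,0]'
```

```text
t: 19.65
tcp_pos: [0.5299, 0.2122, 0.0804]
tool_rot: [0.159, 0.987, 0.0, 0.001]
force: [-0.5, -0.5, 0.1]
finger_gap: 0.001
t: 20.02
tcp_pos: [0.5292, 0.2123, 0.0772]
tool_rot: [0.159, 0.987, 0.0, 0.0]
force: [0.9, 0.2, -0.5]
finger_gap: 0.004
```

```bash
python3 -m inch '[0,0,-0.1,0,0,0,-0.1,0,0,0,0,0]';python3 -m inch '[0,0,-0.1,0,0,0,-0.1,0,0,0,0,0]'
```

```text
t: 20.4
tcp_pos: [0.5292, 0.2122, 0.0749]
tool_rot: [0.159, 0.987, 0.0, 0.0]
force: [0.2, -0.2, -0.3]
finger_gap: -0.001
t: 20.78
tcp_pos: [0.5292, 0.2125, 0.0736]
tool_rot: [0.159, 0.987, 0.0, 0.0]
force: [-0.8, 0.2, 5.4]
finger_gap: -0.001
```

```bash
python3 -m inch '[0,0,-0.1,0,0,0,-0.1,0,0,0,0,0]'; python3 -m inch '[0,0,-0.1,0,0,0,-0.05,0,0,0,0,0]';python3 -m inch '[0,0,-0.1,0,0,0,0,0]'
```

```text
t: 21.15
tcp_pos: [0.5292, 0.2128, 0.0715]
tool_rot: [0.159, 0.987, 0.001, 0.0]
force: [-1.1, 2.9, 5.5]
finger_gap: -0.0
t: 21.52
tcp_pos: [0.5291, 0.2131, 0.0703]
tool_rot: [0.159, 0.987, 0.001, 0.0]
force: [-2.4, 3.1, 8.6]
finger_gap: -0.001
t: 21.78
tcp_pos: [0.5291, 0.2133, 0.0696]
tool_rot: [0.159, 0.987, 0.001, 0.0]
force: [-2.7, 4.1, 10.2]
finger_gap: 0.0
```

```bash
python3 -m inch '[0,0,-0.05,0,0,0,0,0]'; python3 -m inch '[0,0,-0.05,0,0,0,0,0]'
```

```text
t: 22.02
tcp_pos: [0.529, 0.2133, 0.0694]
tool_rot: [0.159, 0.987, 0.001, 0.0]
force: [-3.7, 3.9, 12.5]
finger_gap: -0.003
t: 22.28
tcp_pos: [0.5291, 0.2134, 0.0689]
tool_rot: [0.159, 0.987, 0.001, 0.0]
force: [-3.7, 3.9, 11.2]
finger_gap: 0.003
```

```bash
python3 -m inch '[0,0,-0.05,0,0,0,0,0]'; python3 -m inch '[0,0,-0.04,0,0,0,0,0]'
```

```text
t: 22.52
tcp_pos: [0.5291, 0.2134, 0.0687]
tool_rot: [0.159, 0.987, 0.001, 0.0]
force: [-3.9, 3.6, 14.5]
finger_gap: 0.004
t: 22.78
tcp_pos: [0.5291, 0.2134, 0.0686]
tool_rot: [0.159, 0.987, 0.001, 0.0]
force: [-4.8, 5.1, 16.4]
finger_gap: 0.001
```

```bash
python3 -m inch '[0,0,-0.02,0,0,0,0,0]'; python3 -m inch '[0,0,-0.01,0,0,0,0,0]'
```

```text
t: 23.02
tcp_pos: [0.5291, 0.2135, 0.0685]
tool_rot: [0.159, 0.987, 0.001, 0.0]
force: [-4.4, 4.6, 18.3]
finger_gap: 0.001
t: 23.28
tcp_pos: [0.5291, 0.2134, 0.0685]
tool_rot: [0.159, 0.987, 0.001, 0.0]
force: [-4.0, 4.2, 18.5]
finger_gap: -0.001
```

```bash
python3 -m inch '[0,0,0.4,0,0,0,0.4,0,0,0,3,0,0.7,-1.4,4,0,1.5,-2.8,3,0,0,0,0.4,0,0,0,0,0,0,0,0,0]'
python3 - <<'E'
from prof import *
snap('wrist','wo');print(manip.sense()['tcp_pos']);prof('wo')
E
```

```text
t: 24.28
tcp_pos: [0.5496, 0.1707, 0.1767]
tool_rot: [0.158, 0.987, -0.0, -0.002]
force: [-0.5, 0.3, -0.1]
finger_gap: 0.001
[0.54971658 0.17071101 0.17669222]
wo 6439 table 0.0011 plinth 0.0132 gap above shoulder mm h0,h1,h2 [np.float64(1.53), np.float64(7.47), np.float64(0.89)]
```

```bash
python3 -m inch '[-2,-0.9,0,0,-2.1,-1,-3,0,0,0,-4,0,0,0,-2,0,0,0,-0.7,0,0,0,0,0,0,0,0,0]'; python3 -m inch '[0,0,-0.2,0,0,0,-0.1,0,0,0,0,0]'
```

```text
t: 25.2
tcp_pos: [0.5107, 0.1514, 0.0819]
tool_rot: [0.159, 0.987, 0.0, 0.001]
force: [0.3, 0.2, -0.5]
finger_gap: 0.001
t: 25.58
tcp_pos: [0.5102, 0.1512, 0.0784]
tool_rot: [0.159, 0.987, 0.0, 0.0]
force: [-0.5, -0.6, 0.4]
finger_gap: 0.002
```

```bash
python3 -m inch '[0,0,-0.1,0,0,0,-0.1,0,0,0,0,0]';python3 -m inch '[0,0,-0.1,0,0,0,-0.1,0,0,0,0,0]'
```

```text
t: 25.95
tcp_pos: [0.5101, 0.1512, 0.0761]
tool_rot: [0.159, 0.987, -0.0, -0.0]
force: [-0.2, 0.4, -0.4]
finger_gap: -0.004
t: 26.32
tcp_pos: [0.5101, 0.1512, 0.0741]
tool_rot: [0.159, 0.987, -0.0, -0.0]
force: [-0.2, 0.4, 0.5]
finger_gap: 0.005
```

```bash
python3 -m inch '[0,0,-0.1,0,0,0,-0.1,0,0,0,0,0]'; python3 -m inch '[0,0,-0.1,0,0,0,-0.05,0,0,0,0,0]';python3 -m inch '[0,0,-0.1,0,0,0,0,0]'
```

```text
t: 26.7
tcp_pos: [0.51, 0.151, 0.0728]
tool_rot: [0.159, 0.987, -0.0, -0.0]
force: [-1.5, -1.2, 5.2]
finger_gap: -0.0
t: 27.08
tcp_pos: [0.5099, 0.151, 0.0709]
tool_rot: [0.159, 0.987, -0.0, -0.0]
force: [-1.8, -2.1, 4.9]
finger_gap: 0.0
t: 27.32
tcp_pos: [0.5097, 0.1508, 0.0697]
tool_rot: [0.159, 0.987, -0.0, -0.001]
force: [-2.1, -3.0, 5.9]
finger_gap: -0.001
```

```bash
python3 -m inch '[0,0,-0.1,0,0,0,0,0]'; python3 -m inch '[0,0,-0.06,0,0,0,0,0]'; python3 -m inch '[0,0,-0.04,0,0,0,0,0]'
```

```text
t: 27.58
tcp_pos: [0.5096, 0.1508, 0.0687]
tool_rot: [0.159, 0.987, -0.0, -0.001]
force: [-1.2, -3.8, 5.1]
finger_gap: -0.0
t: 27.82
tcp_pos: [0.5096, 0.1507, 0.0685]
tool_rot: [0.159, 0.987, -0.001, -0.001]
force: [-3.1, -4.1, 9.6]
finger_gap: -0.001
t: 28.08
tcp_pos: [0.5095, 0.1508, 0.0683]
tool_rot: [0.159, 0.987, -0.0, -0.001]
force: [-2.9, -3.6, 10.9]
finger_gap: 0.0
```

```bash
python3 -m inch '[0,0,-0.05,0,0,0,0,0]'; python3 -m inch '[0,0,-0.03,0,0,0,0,0]'; python3 -m inch '[0,0,-0.02,0,0,0,0,0]'
```

```text
t: 28.32
tcp_pos: [0.5095, 0.1507, 0.0678]
tool_rot: [0.158, 0.987, -0.001, -0.001]
force: [-2.4, -3.8, 10.1]
finger_gap: -0.002
t: 28.58
tcp_pos: [0.5095, 0.1507, 0.0677]
tool_rot: [0.158, 0.987, -0.001, -0.001]
force: [-4.2, -4.2, 12.3]
finger_gap: 0.002
t: 28.82
tcp_pos: [0.5094, 0.1506, 0.0676]
tool_rot: [0.158, 0.987, -0.001, -0.001]
force: [-3.7, -4.8, 13.1]
finger_gap: -0.001
```

```bash
python3 -m inch '[0,0,-0.04,0,0,0,0,0]'; python3 -m inch '[0,0,-0.03,0,0,0,0,0]'
```

```text
t: 29.08
tcp_pos: [0.5093, 0.1506, 0.0674]
tool_rot: [0.158, 0.987, -0.001, -0.001]
force: [-3.7, -4.4, 14.5]
finger_gap: -0.001
t: 29.32
tcp_pos: [0.5094, 0.1506, 0.0674]
tool_rot: [0.158, 0.987, -0.001, -0.001]
force: [-4.4, -4.9, 17.0]
finger_gap: 0.005
```

```bash
python3 -m inch '[0,0,-0.02,0,0,0,0,0]'
```

```text
t: 29.58
tcp_pos: [0.5094, 0.1506, 0.0673]
tool_rot: [0.158, 0.987, -0.001, -0.001]
force: [-5.1, -3.6, 17.8]
finger_gap: -0.002
```

```bash
python3 -m inch '[0,0,0.4,0,0,0,0.4,0,0,0,3,0,2,0.2,4,0,3,0.3,3,0,3,0.3,0.5,0,0,0,0,0,0,0,0,0]'
python3 - <<'E'
from prof import *
snap('wrist','wp');print(manip.sense()['tcp_pos']);prof('wp')
z=np.load('pics/wp.npz');cv2.imwrite('pics/zp.png',cv2.resize(z['im'][30:290,150:350,::-1],None,fx=2.3,fy=2.3,interpolation=0))
E
```

```text
t: 30.58
tcp_pos: [0.5884, 0.1593, 0.1776]
tool_rot: [0.159, 0.987, -0.0, -0.002]
force: [-0.2, 0.0, -0.5]
finger_gap: -0.003
[0.5881615  0.15922894 0.17754941]
wp 8149 table 0.0011 plinth 0.0132 gap above shoulder mm h0,h1,h2 [np.float64(1.08), np.float64(1.03), np.float64(0.92)]
```

View pics/zp.png

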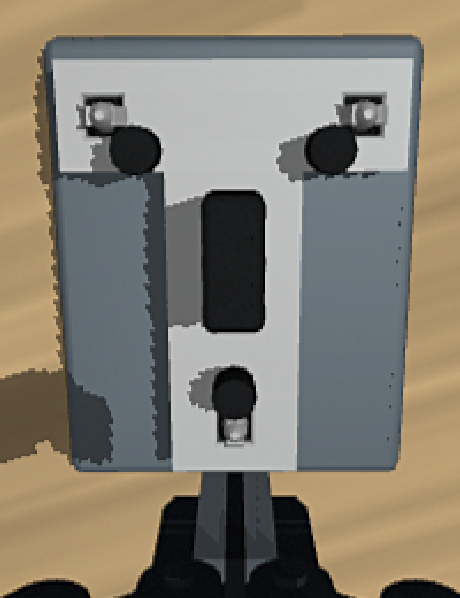

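Run:
```python
from h import *
z=np.load('pics/wp.npz');im=z['im']
cr=[im[65:95,175:210],im[65:95,295:330],im[205:235,235:270]]
cv2.imwrite('pics/zq.png',cv2.resize(np.hstack(cr)[...,::-1],None,fx=7,fy=7,interpolation=0))
```

```text
(no output)
```

View pics/zq.png

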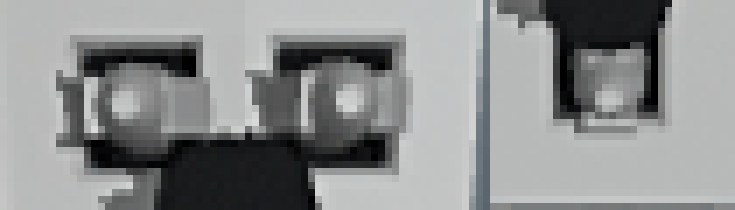

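The sprung barbs now lie visibly over the plate at all three holes. One last check on lateral offset.

Run:
```python
from h import *
z=np.load('pics/wp.npz')
T=plane('wrist',z,[175+125/7,295+(348-245)/7,235+(608-490)/7],[65+102/7,65+100/7,205+98/7],.0387)
H=plane('wrist',z,[175+137/7,295+(338.5-245)/7],[65+105/7]*2,.029)
print((H-T[:2])*1e3)
print(manip.sense()['force'])
for n in('scene','side'): snap(n,n+'F')
a,b=[np.load(f'pics/{f}.npz')['im'] for f in('scene0','sceneF')]
cv2.imwrite('pics/F.png',np.vstack([a[60:340],b[60:340]])[...,::-1])
```

```text
[[-0.19230939 -0.26156523 -9.7       ]
 [ 0.27668555  0.50857981 -9.7       ]]
[-0.95852074  0.02270737  0.03219098]
```

View pics/F.png

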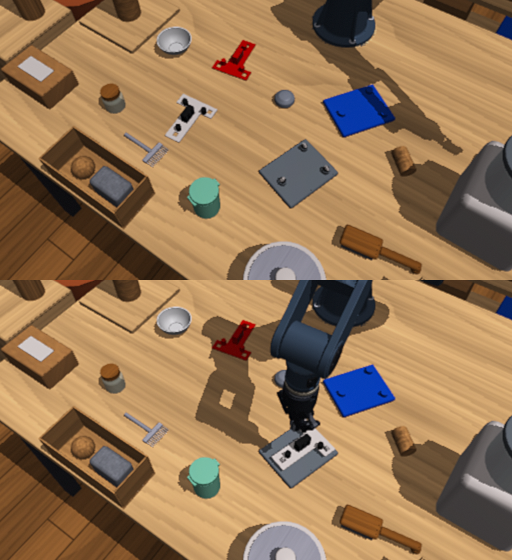

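Holes 0 and 1 are within about 0.6 mm of their posts sideways. The before and after pictures show every bystander in its place, and the arm is clear. Handing in.

```bash
python3 -c "
from station import job
print(job.sign_off())"
```

```text
the job is handed in; nothing more can be done
None
```

I picked the board up by its rib, set it on the three posts and pressed knob2, knob0 and knob1 in turn. All three posts appear to have clicked, and I handed the job in at about 31 s of the 61 s allowed.

- **Pressing force:** each push was stopped at a measured downward force of about 18 N (18.4, 18.5 and 17.8 N). Sideways forces during the presses reached about 3 to 6 N. The load on the shoulders could not be measured directly.
- **Height:** wrist depth readings put the plate's underside 1.1, 1.0 and 0.9 mm above shoulders 0, 1 and 2, level and with nothing pressing on it. The limit is 1.6 mm. Halfway through, hole0 read 1.5 mm while the board was still tilted; it came down after the third press.
- **Fit:** the barbs lie visibly over the plate at all three holes. Holes 0 and 1 are within about 0.6 mm of their posts sideways; I did not measure hole2 sideways.
- **Surroundings:** before and after views show the canister, comb, brush, treats, bowl and roll where they were. The pebble and the red and blue look-alikes are in place too, though the arm partly hides the pebble in the last view. The gripper was clear of everything.

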